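# Put the scraper away in the sloping tool block

### The job

Put the print-bed scraper away: take it out of the cleaning rest and slide its blade into the sloping tool block until it is fully home, with the underside of the handle down on the block. One of the block's two slots, nobody knows which, is jammed by a scrap deep inside and lets the blade in less than half way, so feel for the clear one. Then swing the block's keeper fully across the end of the seated handle to lock it in, and let go, leaving the other things on the bench where they are.

Things in the scene. Friction and masses are not known exactly. Their poses are not given: they have to be found in the camera images.
- scraper: Wide scraper: steel blade 90 wide (x), 4 thick (y), 70 mm tall, its lowest 7 mm 82 x 2.4; on top a black handle bar 110 (x) x 16 (y) x 30 mm (z), centred. About 0.16 kg, same either way round. Origin: middle of the blade's bottom edge; z runs up to the handle (underside z = 70, top z = 100 mm). It starts standing in the rest, handle up, within 5 degrees of upright.
- rest: Fixed aluminium cleaning rest, base 150 (x) x 75 (y) x 8 mm; groove along x, 96 long, 6 wide, between two rails whose tops are 44 mm and whose groove floor is 8 mm above the bench. Rails and end stops take up 112 x 26 mm. Origin: centre of the underside.
- rack: Fixed white tool block, 120 (x) x 100 (y) x 78 mm (z, below its face). Origin: centre of the sloping top face, 108 mm above the bench. z: straight out of the face, 25 degrees from vertical towards the block's front; x: up the slope to the rear; y: level, left seen from the front. A post at x = 42 mm, y = 0 carries the keeper. Blade fully home: its bottom edge at z = -70 mm.
- slot_a (a point): Mouth of the slot at y = +32 mm of the rack, its centre, level with the face. 94 mm long (rack x), 7 mm wide (rack y), 4 mm 45-degree bevels round the mouth; goes straight in along rack -z, 75 mm deep if clear; if it is the jammed one, the blade stops 31 mm below the face.
- slot_b (a point): Mouth of the slot at y = -32 mm of the rack, its centre, level with the face. 94 mm long (rack x), 7 mm wide (rack y), 4 mm 45-degree bevels round the mouth; goes straight in along rack -z, 75 mm deep if clear; if it is the jammed one, the blade stops 31 mm below the face.
- keeper (a joint): Steel turnbutton bar, 14 wide, 6 mm thick, reaching 53 mm from its pivot (rack x = 42 mm, y = 0), turning about rack z; underside 34 mm above the face (4 mm over a seated handle). 0 rad: points along rack +x, clear of both slots; +1.57: to rack +y, across a handle in slot_a; -1.57: to -y, across slot_b. Stops at +-1.62. Stiff: stays where left.
- keeper_pin (a point): Middle of the round steel grip pin near the keeper's end, 46 mm from the pivot: 12 mm in diameter, standing up 28 mm along the rack's z from the keeper's top (40 to 68 mm above the rack's face; this point is at 54 mm).
- servo: Bystander: small black servo motor, 54 x 20 x 42 mm, standing between the rest and the block. Origin: centre of its underside.
- battery: Bystander: grey battery pack, 105 x 34 x 26 mm, lying. Origin: centre of its underside.
- wheel: Bystander: black rubber wheel lying flat, 66 mm across, 28 mm high. Origin: centre of its underside.
- driver: Bystander: screwdriver, 170 mm, lying along its x. Origin: centre of its underside.
- spool: Bystander: filament spool lying flat, 150 mm across, 54 mm high. Origin: centre of its underside.
- mug: Bystander: white mug, 80 mm across, 92 mm high. Origin: centre of its underside.
- screwtray: Bystander: open screw tray, 100 x 70 x 25 mm. Origin: centre of its underside.
Not all that is in view belongs to the job. Leave any orange look-alike of the part that bears rack alone.

How it is judged:
By the outcome, as a careful person would: the job done as asked, in the order asked, and still so for the second after the job is handed in, with the robot touching nothing.
It also fails if it takes over 69 s, if anything falls off the work surface, if the arm or the gripper's body presses on something with over 40 N, if the wrist force passes 120 N, or if a joint passes its speed limit or range.

### The arm

A 6-joint arm with a two-finger parallel gripper is mounted at the origin on the work surface. World frame = base frame: x ahead of the robot, y to its left, z up, the work surface at z = 0. Lengths are in m, angles in rad, forces in N, time in s.
With the tool pointing down it reaches from about 0.3 to 0.775 m from the base axis. Payload 14.6 kg.
Tool frame: the origin (TCP) lies midway between the tips of the shut fingers; the grasp point (between the pads) lies 19 mm behind it (tcp_to_grasp is the distance from the TCP to the grasp point, in m); z points along the fingers, y is the line along which they close (so a half turn about z gives the same grasp; the last joint's range is limited). The gripper opens to 94 mm and grips with 3 to 60 N. Pads are 16 mm wide; open, the fingers measure 119 mm over their backs; the gripper's body (75 mm by 177 mm) begins 78 mm behind the grasp point.
Start: joints at [1.083, 0.3, 1.521, -0, 1.321, -0.067], TCP at [0.225, 0.502, 0.205] pointing down, gripper open.
Joint ranges: [-3.03, 3.03], [-0.79, 2.21], [0.23, 2.52], [-1.04, 4.18], [0, 3.07], [-2.55, 2.55]. Speed limits (rad/s): [2.22, 2.22, 2.57, 3.14, 3.14, 3.14].

### API

Orientations are given as [roll, pitch, yaw] about the fixed x, y, z axes, in that order (R = Rz(yaw) Ry(pitch) Rx(roll)).
In Python, from station import * gives the robot as it stands.
- The arm moves only by the tool send_rows, never from a script. Its argument "motion" is a list of rows, each a list of 3 entries, a list of its own where there are three numbers: the shift along the tool's x, y, z in units of 0.03 m (1.0 is 0.03 m), then the turn, a rotation vector about the tool's x, y, z in units of 0.12 rad (1.0 is 0.12 rad), then the opening, from -1 (shut) to 1 (fully open). In form: [[[x, y, z], [rx, ry, rz], grip], ...]. A call has 1 to 12 rows; each row shifts and turns the commanded pose from where the row before left it, along the tool's axes as they then stand; what a row does not reach is not made up. A row lasts 1/10 s, in which the tool goes at most 50 mm and 8.59 degrees, less where a joint would pass 70% of its speed; a pose out of reach is approached as far as the arm can. A call with a number of a shift or a turn outside -1 to 1 is refused whole. A call with a gripper value outside its range is refused whole. The fingers move at their own pace and stop on an object; "squeeze" is the grip in N (left out, the last holds). Time passes only in rows, so rows that do not move let the fingers close. It gives the time, the measured TCP pose, the force, the opening and the grip force at its end, in the units of the state.
- get_obs(): the state, without advancing time (a new reading comes with each control period).
- camera(name): name is "side" or "top"; returns a dict with "pixels" (400x640x3 uint8, red, green, blue), "depth" (400x640 float32, m along the optical axis (not along the pixel's ray), 0 where there is no reading), "fx", "fy", "cx", "cy" (pixels), "rvec" (rotation vector, rad) and "tvec" (3), from world to camera coordinates, as OpenCV has them. Camera axes: x right, y down, z forward; pixel columns grow to the right and rows downward; lengths in m; the calibration is good to about 2 mm. A picture is of the moment at which its call begins.
- hand_in(): hands the job in; it is judged then, once.
The state is a dict: "time_s": time; "qpos": joint angles; "joint_vel": joint speeds; "tau": joint torques, N m; "ee_pos": TCP position; "eef_rot": TCP orientation; "force": force on the tool from outside, world axes, zero at the start; "moment": the same for the moment, N m; "grip_width": finger opening in m; "grip_force": force on a finger pad.
Only numpy, scipy, OpenCV 4.12 (cv2) and the standard library are available. Lean on these libraries where they do the work, as an engineer would, in place of code of your own. Each camera call takes 0.05 s, during which the arm holds its last target. There are 200 camera calls.

## Working session

There is one attempt and no reset: what is moved stays moved. The work goes in short steps, Python scripts to look and compute and a tool call to move; the robot and the scene stay as the last step left them, time stands still between calls to the robot, and variables do not carry over. Pictures are saved under pics/ and viewed, at most 10 in all, crops included, and the job is handed in when it is done.

Besides the shell and the picture viewer there is one more tool, called by a JSON object that holds its "op" and its "data", one argument or row to a line. send_rows: Moves the arm, as the interface text tells. Its arguments: {"type":"object","properties":{"motion":{"type":"array"},"squeeze":{"type":"number"}},"required":["motion"]}

```bash
mkdir -p pics; ls
python3 - <<'E'
from station import *
import cv2,numpy as np
for n in("top","side"):
    c=camera(n); cv2.imwrite(f"pics/{n}0.png",c["pixels"][:,:,::-1]); np.savez(f"{n}0.npz",**c)
    print(n,c["fx"],c["cx"],c["cy"],c["rvec"],c["tvec"])
print(get_obs())
E
```

```text
pics
top 386.00961965761644 321.89657040271925 197.5257276945345 [ 2.13930086 -2.16002766  0.09581967] [0.11273709 0.5333851  1.34255748]
side 416.33311973961526 322.29451121291925 197.35113203392285 [ 2.18490724 -0.27186305  0.11391489] [-0.50265421  0.25758224  1.30067669]
{'time_s': 0.1, 'qpos': array([ 1.08340305e+00,  3.00412928e-01,  1.52151987e+00, -1.21342843e-05,
        1.32071451e+00, -6.65871543e-02]), 'joint_vel': array([ 0.00109196, -0.00059784, -0.00107152, -0.00035139, -0.00011708,
        0.00167814]), 'tau': array([ 1.14144509e-04, -5.32642972e+01, -3.53285873e+01,  7.09508127e-02,
        2.34074582e-02,  2.04866421e-05]), 'ee_pos': array([0.22455922, 0.50180528, 0.20494414]), 'eef_rot': array([-3.14053956e+00, -5.84465118e-05,  2.72078951e+00]), 'force': array([-0.0708425 ,  0.29622056,  0.34023032]), 'moment': array([0.03836607, 0.00251146, 0.02655263]), 'grip_force': 0.0, 'grip_width': 0.09398627824167648}
```

View pics/top0.png

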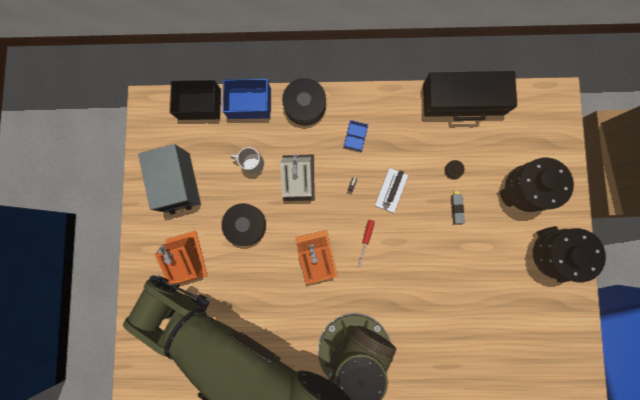

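View pics/side0.png

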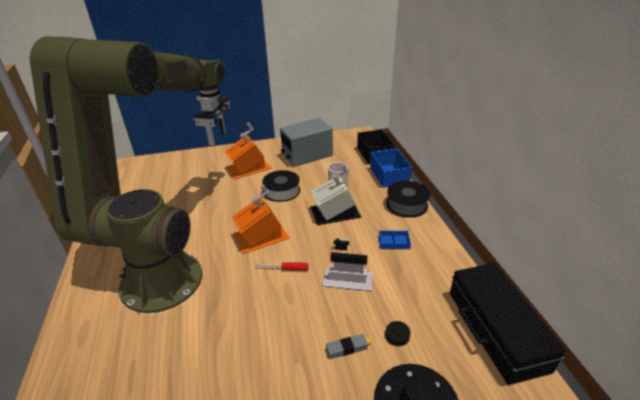

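```bash
cat > h.py <<'E'
import numpy as np,cv2
from scipy.spatial.transform import Rotation as R
def load(n): return dict(np.load(n))
def cloud(c):
    d=c["depth"];v,u=np.mgrid[:400,:640]
    p=np.stack([(u-c["cx"])/c["fx"]*d,(v-c["cy"])/c["fy"]*d,d],-1)
    return (p-c["tvec"])@R.from_rotvec(c["rvec"]).as_matrix()
def proj(c,P):
    q=np.atleast_2d(P)@R.from_rotvec(c["rvec"]).as_matrix().T+c["tvec"]
    return np.c_[c["fx"]*q[:,0]/q[:,2]+c["cx"],c["fy"]*q[:,1]/q[:,2]+c["cy"]]
E
python3 - <<'E'
from h import *
t=load("top0.npz");s=load("side0.npz");P=cloud(t);S=cloud(s)
a=cv2.resize(t["pixels"][140:215,270:420,::-1],None,fx=5.3,fy=5.3,interpolation=cv2.INTER_CUBIC)[:, :800];cv2.imwrite("pics/c1.png",a)
b=cv2.resize(s["pixels"][170:295,300:400,::-1],None,fx=4.8,fy=4.8,interpolation=cv2.INTER_CUBIC);cv2.imwrite("pics/c2.png",b)
np.set_printoptions(precision=3,suppress=True,linewidth=200)
print("rack",P[178,297],"rest",P[190,392],S[258,348])
# heights
for nm,C,sl in(("rest",P,np.s_[166:214,374:410]),):
    q=C[sl].reshape(-1,3);h=q[(q[:,2]>.08)]
    print("handle",len(h),h.mean(0),np.median(h,0),h[:,2].min(),h[:,2].max(),cv2.minAreaRect((h[:,:2]*1000).astype(np.float32)))
    h=q[(q[:,2]>.005)&(q[:,2]<.02)];print("base",len(h),cv2.minAreaRect((h[:,:2]*1000).astype(np.float32)))
q=P[152:206,276:318].reshape(-1,3);h=q[q[:,2]>.02]
print(len(h),cv2.minAreaRect((h[:,:2]*1000).astype(np.float32)))
print((P[152:206:3,276:320:3,2]*1000).astype(int))
E
```

```text
rack [0.593 0.189 0.109] rest [ 0.549 -0.13   0.106] [ 0.56  -0.153  0.1  ]
handle 184 [ 0.556 -0.132  0.154] [ 0.562 -0.14   0.106] 0.08034908482427656 1.3974484714817157 ((480.52593994140625, -61.59172058105469), (50.877723693847656, 335.8281555175781), 46.49724197387695)
base 477 ((564.5477905273438, -143.99063110351562), (126.49266815185547, 171.3531494140625), 88.4693603515625)
1213 ((519.676025390625, 174.11300659179688), (327.7773132324219, 127.26168823242188), 14.10921859741211)
[[  2   1  -1  -1   3  -2   1  -4   3  -1   1  -2  -1  -3  -1]
 [ -1  -2  10   9   9   3 188   3   6   9   5   4   4  -2  -3]
 [ -1  -1  73  71  68  76 202  80  80  82  87  82   7  -5  -1]
 [  1   2 116 117 113 118 176 120 119 120 123 125   5  -3   0]
 [ -3  -2 131 129 130 127 171 133 126 128 129 124   5   2   0]
 [  2 -11 122  88 128 123 167 125 122 115 129 126   5  -4  -1]
 [  4  -2 118  93 118 164 168 120 120 112 123 120   2  -1  -1]
 [  0  -4 113 100 115 111 158 116 116 110 113 111   4  -1  -5]
 [  0  -6 115  97 116 113 110 113 113 110 112 114   9   0  -4]
 [  0   2 105 102 108 106 106 102 107 105 101 104   8  -1  -2]
 [  0   1 103  98 104 100 101 101 104  99  99 104   2  -4  -1]
 [ -4   0  97  93 100  97  99 100  94  96  94  92   7  -1   0]
 [ -2   0  96  92  91  98  95  92  97  90  41  94   4   2  -6]
 [  2   1  89  84  82  86  88  92  92  85  73  86   3  -6  -1]
 [  0  -1  89  87  85  82  83  84  85  87  85  88   7  -5  -7]
 [  4   1  -2   4   1   7   0   9   5   5   6  10   8   1   0]
 [  1  -2 -11   6   3   7   9   3   3   8   9  -1  -2  -3  -2]
 [  0   0  -4  -1   3  -4  -4   6  -4  -4  -3   0  -1  -4  -3]]
```

View pics/c1.png

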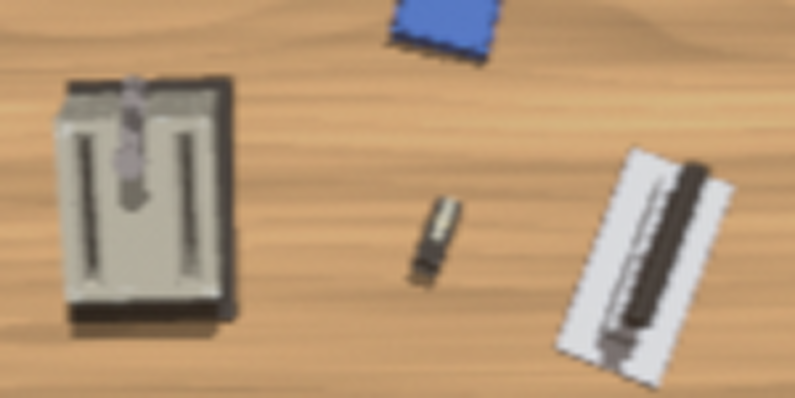

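View pics/c2.png

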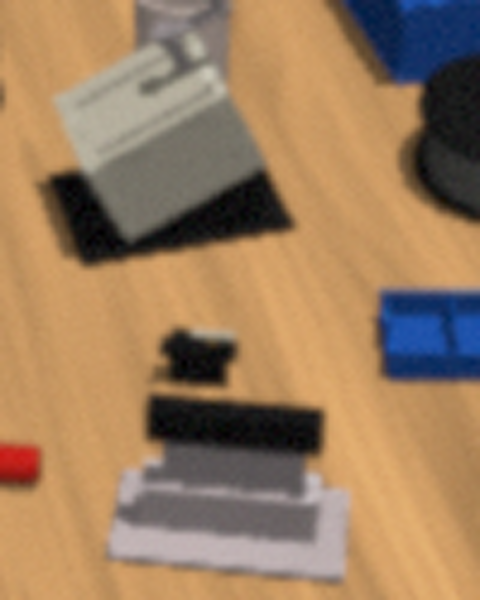

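The crops show the white block with front toward the robot. Slots at crop-1 (85,132)-(93,282) and (185,130)-(192,278), keeper pointing to the rear (~0 rad), and the scraper in the rest with handle at (697,165)-(638,325). The side crop shows the block face corners (57,100), (95,168), (225,95) and the handle at (150,395)-(325,455).

```bash
cat > fit.py <<'E'
from h import *
from scipy.optimize import least_squares
np.set_printoptions(precision=4,suppress=True,linewidth=160)
t=load("top0.npz");s=load("side0.npz")
T=lambda l:np.array(l)/5.3+[270,140]-.4
Sd=lambda l:np.array(l)/4.8+[300,170]-.4
def rackR(yaw): return R.from_euler("ZY",[yaw,-np.radians(25)]).as_matrix()
# rack: slots (outer bevel) centres/ends + corners
L=np.array([[-60,50,0],[-60,-50,0],[60,-50,0],[60,50,0]])/1e3
Ls=np.array([[47,32,0],[-47,32,0],[47,-32,0],[-47,-32,0]])/1e3
tp=np.r_[T([[70,300],[220,297],[215,112],[57,118]]),T([[85,132],[93,282],[185,130],[192,278]])]
sp=Sd([[57,100],[95,168],[225,95]])
def f(p):
    W=lambda l:l@rackR(p[2]).T+[p[0],p[1],.108]
    return np.r_[(proj(t,W(np.r_[L,Ls]))-tp).ravel(),(proj(s,W(L[:3]))-sp).ravel()]
r=least_squares(f,[.59,.19,0],x_scale=.01,loss="soft_l1");print("rack",r.x,"\n",r.fun.reshape(-1,2).round(1))
# rest base
B=np.array([[75,37.5,8],[75,-37.5,8],[-75,-37.5,8],[-75,37.5,8]])/1e3
bt=T([[632,148],[733,186],[658,387],[557,348]]);
bs=Sd([[345,488],[343,578],[108,555]])
def g(p):
    W=lambda l:l@R.from_euler("z",p[2]).as_matrix().T+[p[0],p[1],0]
    return np.r_[(proj(t,W(B))-bt).ravel(),(proj(s,W(B[1:3][:, :]))-bs[1:]).ravel()]
r2=least_squares(g,[.55,-.13,-.35],x_scale=.01);print("rest",r2.x,"\n",r2.fun.reshape(-1,2).round(1))
# handle: scraper with lean about x & pitch about y
H=np.array([[55,8,100],[55,-8,100],[-55,-8,100],[-55,8,100]])/1e3
H2=np.array([[55,-8,70],[-55,-8,70],[55,-8,100],[-55,-8,100]])/1e3
ht=T([[685,160],[710,168],[650,328],[625,318]]);hs=Sd([[321,455],[148,440],[325,410],[150,395]])
def k(p):
    W=lambda l:l@R.from_euler("ZYX",[p[2],p[4],p[3]]).as_matrix().T+[p[0],p[1],.008]
    return np.r_[(proj(t,W(H))-ht).ravel(),(proj(s,W(H2))-hs).ravel(),p[3:]/.05]
r3=least_squares(k,[*r2.x,0,0],x_scale=.01);print("scraper",r3.x,"\n",r3.fun[:16].reshape(-1,2).round(1))
M=cloud(t)[160:210,376:408].reshape(-1,3);M=M[(M[:,2]>.09)&(M[:,2]<.125)];print("cloud handle",len(M),M.mean(0))
u=M[:,:2]-M[:,:2].mean(0);w,v=np.linalg.eigh(u.T@u);print(np.arctan2(*v[::-1,1]))
print("handle top model",R.from_euler("ZYX",r3.x[[2,4,3]]).as_matrix()@[0,0,.1]+[*r3.x[:2],.008])
# rack plane from cloud
M=cloud(t)[160:198,282:314].reshape(-1,3);rr=(M-[*r.x[:2],.108])@rackR(r.x[2])
ok=(abs(rr[:,2])<.015)&(abs(rr[:,0])<.05);A=np.c_[rr[ok][:,:2],np.ones(ok.sum())];print("plane resid",np.linalg.lstsq(A,rr[ok][:,2],rcond=None)[0])
E
python3 fit.py
```

```text
rack [0.5909 0.1929 0.0136] 
 [[-0.4 -0.3]
 [ 0.3 -0.5]
 [-0.2  0.2]
 [-0.2 -0.1]
 [ 0.1  0.9]
 [ 0.2 -0.7]
 [ 0.3  0.8]
 [ 0.2 -0.4]
 [-0.2 -0.9]
 [-1.6  0.7]
 [ 1.2 -0.8]]
rest [ 0.5621 -0.1445 -0.3798] 
 [[ 0.3 -0.3]
 [ 0.7 -0.2]
 [ 0.6  0.3]
 [ 0.   0.2]
 [ 0.2 -0.9]
 [-0.5 -0.9]]
scraper [ 0.5646 -0.1436 -0.382  -0.023  -0.0042] 
 [[-0.1 -0.6]
 [-0.4 -0.5]
 [-0.4 -0.4]
 [-0.2 -0.2]
 [ 0.3 -0.4]
 [-0.5 -0.5]
 [-0.1  1.4]
 [-1.   1.4]]
cloud handle 167 [ 0.5637 -0.1412  0.1058]
2.756147248392365
handle top model [ 0.5651 -0.1413  0.108 ]
plane resid [ 0.0011 -0.0008 -0.0007]
```

{"op": "send_rows", "data": {
  "motion": [
    [[0,0,-0.6],[0,0,0],1],
    [[0,0,-1],[0,0,0],1],
    [[0,0,-1],[0,0,0],1],
    [[-0.5,-0.4,-0.6],[0,0,0],1],
    [[-0.9,-0.7,0],[0,0,0],1],
    [[-0.9,-0.7,0],[0,0,0],1],
    [[-0.9,-0.7,0],[0,0,0],1],
    [[-0.9,-0.7,0],[0,0,0],1],
    [[-0.9,-0.7,0],[0,0,0],1],
    [[-0.9,-0.7,0],[0,0,0],1],
    [[-0.9,-0.7,0],[0,0,0],1],
    [[-0.9,-0.7,0],[0,0,0],1]
  ]
}}

```text
time_s: 1.3
ee_pos: [0.3623, 0.242, 0.3013]
eef_rot: [-3.141, -0.0, 2.721]
force: [0.5, 0.2, 0.7]
grip_width: 0.0942
grip_force: 0.0
```

```bash
cat > plan.py <<'E'
from h import *
from station import *
np.set_printoptions(precision=3,suppress=True,linewidth=160)
RK=R.from_euler("ZY",[0.0136,-np.radians(25)]).as_matrix();RO=np.array([.5909,.1929,.108])
def tool_on_rack(p): # TCP at rack coords (mm), tool z = -rack z, tool x=-rack x
    return RO+RK@(np.array(p)/1e3), RK@np.diag([-1,1,-1])
def down(p,yaw,lean=0): return np.array(p),R.from_euler("xyz",[np.pi,0,yaw]).as_matrix()
def delta(pos,rot):
    o=get_obs();A=R.from_euler("xyz",o["eef_rot"]).as_matrix()
    print("t",o["time_s"],"pos",o["ee_pos"],"F",o["force"],"grip",o["grip_width"],o["grip_force"])
    print("shift in tool now (units)",A.T@(pos-o["ee_pos"])/.03,"rotvec units",R.from_matrix(A.T@rot).as_rotvec()/.12)
    print("shift in tool target frame",rot.T@(pos-o["ee_pos"])/.03)
def where():
    o=get_obs();A=R.from_euler("xyz",o["eef_rot"]).as_matrix()
    print("rack mm",RK.T@(o["ee_pos"]-RO)*1e3,"force rack",RK.T@o["force"],"M",o["moment"],"q",o["qpos"])
E
python3 -c "
from plan import *
delta(*down([.565,-.1413,.22],2.76))"
```

```text
t 1.3 pos [0.362 0.242 0.301] F [0.465 0.151 0.712] grip 0.09417676566932119 0.0
shift in tool now (units) [-11.386  -8.903   2.711] rotvec units [-0.002 -0.001 -0.326]
shift in tool target frame [-11.029  -9.342   2.71 ]
```

{"op": "send_rows", "data": {
  "motion": [
    [[0,0,0],[0,0,-0.33],1],
    [[-1,-0.85,0],[0,0,0],1],
    [[-1,-0.85,0],[0,0,0],1],
    [[-1,-0.85,0],[0,0,0],1],
    [[-1,-0.85,0],[0,0,0],1],
    [[-1,-0.85,0],[0,0,0],1],
    [[-1,-0.85,0],[0,0,0],1],
    [[-1,-0.85,0],[0,0,0],1],
    [[-1,-0.85,0.5],[0,0,0],1],
    [[-1,-0.85,0.7],[0,0,0],1],
    [[-1,-0.85,0.7],[0,0,0],1],
    [[-0.8,-0.65,0.7],[0,0,0],1]
  ]
}}

```text
time_s: 2.5
ee_pos: [0.561, -0.134, 0.2221]
eef_rot: [-3.141, -0.001, 2.76]
force: [0.6, 1.3, 0.4]
grip_width: 0.0937
grip_force: 0.0
```

```bash
python3 -c "
from plan import *
delta(*down([.565,-.1413,.081],2.76))"
```

```text
t 2.5 pos [ 0.561 -0.134  0.222] F [0.569 1.298 0.395] grip 0.09374288209607119 0.0
shift in tool now (units) [-0.218 -0.176  4.703] rotvec units [-0.001 -0.005 -0.004]
shift in tool target frame [-0.215 -0.177  4.703]
```

{"op": "send_rows", "data": {
  "motion": [
    [[-0.22,-0.18,0],[0,0,0],0],
    [[0,0,0.8],[0,0,0],0],
    [[0,0,0.8],[0,0,0],0],
    [[0,0,0.8],[0,0,0],0],
    [[0,0,0.8],[0,0,0],0],
    [[0,0,0.8],[0,0,0],-0.2],
    [[0,0,0.5],[0,0,0],-0.4],
    [[0,0,0.2],[0,0,0],-0.4]
  ],
  "squeeze": 20
}}

```text
time_s: 3.3
ee_pos: [0.5644, -0.1389, 0.0817]
eef_rot: [-3.142, -0.001, 2.761]
force: [0.3, 0.2, 0.9]
grip_width: 0.0335
grip_force: 0.0
```

Run:
```python
from plan import *
delta(*down([.565,-.1413,.081],2.76))
c=camera("side");a=c["pixels"][170:310,290:410,::-1]
cv2.imwrite("pics/s1.png",cv2.resize(a,None,fx=4.2,fy=4.2,interpolation=cv2.INTER_CUBIC))
```

```text
t 3.3 pos [ 0.564 -0.139  0.082] F [0.275 0.233 0.892] grip 0.03353094279481538 0.0
shift in tool now (units) [-0.048 -0.067  0.024] rotvec units [-0.    -0.011  0.006]
shift in tool target frame [-0.048 -0.067  0.024]
```

View pics/s1.png

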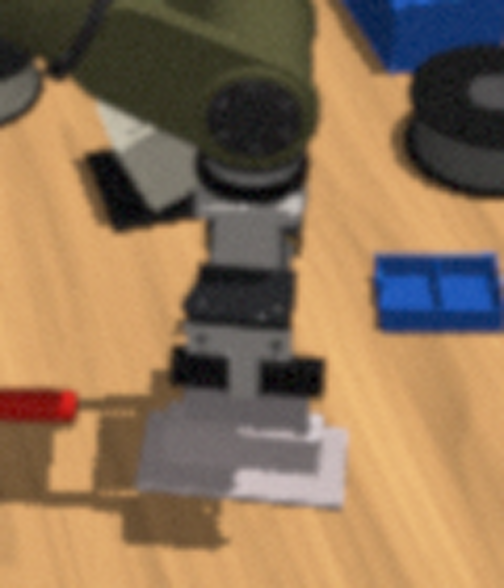

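The finger straddles the handle near its middle (finger at 245, handle 172–325). Closing.

{"op": "send_rows", "data": {
  "motion": [
    [[0,-0.05,0],[0,0,0],-0.7],
    [[0,0,0],[0,0,0],-0.9],
    [[0,0,0],[0,0,0],-1],
    [[0,0,0],[0,0,0],-1],
    [[0,0,0],[0,0,0],-1]
  ],
  "squeeze": 30
}}

```text
time_s: 3.85
ee_pos: [0.5645, -0.1414, 0.0836]
eef_rot: [-3.141, 0.002, 2.76]
force: [-3.2, -4.0, 7.0]
grip_width: 0.0161
grip_force: 29.9
```

{"op": "send_rows", "data": {
  "motion": [
    [[0,0,-0.2],[0,0,0],-1],
    [[0,0,-0.4],[0,0,0],-1],
    [[0,0,-0.5],[0,0,0],-1],
    [[0,0,-0.6],[0,0,0],-1],
    [[0,0,-0.7],[0,0,0],-1],
    [[0,0,-0.8],[0,0,0],-1],
    [[0,0,-0.8],[0,0,0],-1],
    [[0,0,-0.8],[0,0,0],-1],
    [[0,0,-0.8],[0,0,0],-1],
    [[0,0,-0.8],[0,0,0],-1],
    [[0,0,-0.8],[0,0,0],-1]
  ]
}}

```text
time_s: 4.95
ee_pos: [0.5641, -0.1402, 0.3011]
eef_rot: [3.141, 0.002, 2.761]
force: [0.9, -0.7, -1.4]
grip_width: 0.0162
grip_force: 29.9
```

Run:
```python
from plan import *
delta(*tool_on_rack([0,-32,73+25]))
c=camera("side");np.savez("side1.npz",**c);a=c["pixels"][90:240,290:410,::-1]
cv2.imwrite("pics/s2.png",cv2.resize(a,None,fx=4,fy=4,interpolation=cv2.INTER_CUBIC))
```

```text
t 4.95 pos [ 0.564 -0.14   0.301] F [ 0.933 -0.706 -1.395] grip 0.016195408702530553 29.92656648159027
shift in tool now (units) [4.166 9.123 3.479] rotvec units [-0.711 -3.574 -3.234]
shift in tool target frame [ 1.773 10.024  3.009]
```

View pics/s2.png

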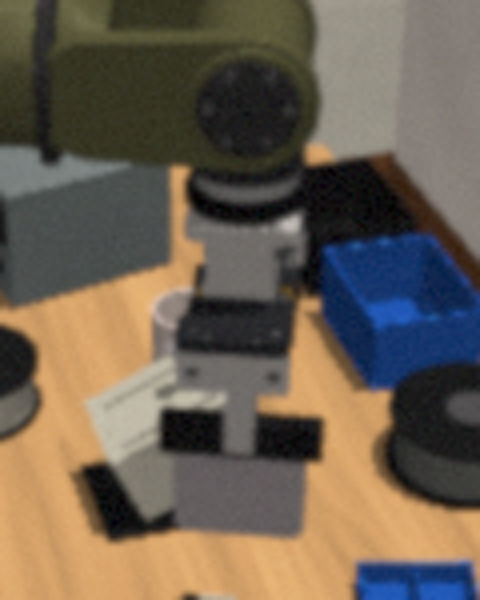

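```bash
cat > inhand.py <<'E'
from plan import *
from scipy.optimize import least_squares
c=load("side1.npz");o=get_obs();A=R.from_euler("xyz",o["eef_rot"]).as_matrix()
px=np.array([[163,408],[322,420],[320,458],[160,448],[172,528],[302,535]])/4+[290,90]-.4
# world-left in image = toward robot (-x world)= tool +x
def P(p):
    l=np.array([[55,-8,100],[-55,-8,100],[-55,-8,70],[55,-8,70],[41,-1.2,0],[-41,-1.2,0]])/1e3
    q=np.c_[l[:,0],l[:,1],.0756-l[:,2]]@R.from_euler("y",p[2]).as_matrix().T+[p[0],0,p[1]]
    return q@A.T+o["ee_pos"]
f=lambda p:(proj(c,P(p))-px).ravel()
r=least_squares(f,[0,0,0],x_scale=.01);print(r.x,r.fun.reshape(-1,2).round(2))
q=cloud(c)[195:225,335:366].reshape(-1,3);q=(q-o["ee_pos"])@A
E
python3 inhand.py
```

```text
[0.    0.002 0.012] [[-1.34  0.7 ]
 [ 0.73  0.71]
 [ 0.6   0.38]
 [-0.55 -0.2 ]
 [ 1.83 -1.17]
 [-1.24 -0.56]]
```

{"op": "send_rows", "data": {
  "motion": [
    [[0,0,0],[-0.14,-0.71,-0.65],-1],
    [[0,0,0],[-0.14,-0.71,-0.65],-1],
    [[0,0,0],[-0.14,-0.71,-0.65],-1],
    [[0,0,0],[-0.14,-0.71,-0.65],-1],
    [[0,0,0],[-0.14,-0.71,-0.65],-1],
    [[0.2,0.8,0],[0,0,0],-1],
    [[0.3,1,0],[0,0,0],-1],
    [[0.3,1,0],[0,0,0],-1],
    [[0.3,1,0],[0,0,0],-1],
    [[0.3,1,0],[0,0,0],-1],
    [[0.3,1,0],[0,0,0],-1],
    [[0,1,0],[0,0,0],-1]
  ]
}}

```text
time_s: 6.2
ee_pos: [0.5137, 0.0639, 0.277]
eef_rot: [-3.141, 0.432, -3.126]
force: [0.0, 0.2, -1.6]
grip_width: 0.0158
grip_force: 29.9
```

{"op": "send_rows", "data": {
  "motion": [
    [[0,1,0],[0,0,0],-1],
    [[0,1,0],[0,0,0],-1],
    [[0,0.8,0.4],[0,0,0],-1],
    [[0,0.4,0.6],[0,0,0],-1],
    [[0,0,0.6],[0,0,0],-1],
    [[0,0,0],[0,0,0],-1]
  ]
}}

```text
time_s: 6.8
ee_pos: [0.5328, 0.1591, 0.2312]
eef_rot: [-3.14, 0.428, -3.125]
force: [-0.4, -0.3, -1.0]
grip_width: 0.0159
grip_force: 29.9
```

Run:
```python
from plan import *
delta(*tool_on_rack([0,-32,101])); where()
```

```text
t 6.8 pos [0.533 0.159 0.231] F [-0.365 -0.329 -1.049] grip 0.015899607159704492 29.946786761283875
shift in tool now (units) [-0.043  0.036  1.181] rotvec units [-0.006 -0.068  0.019]
shift in tool target frame [-0.033  0.035  1.181]
rack mm [ -1.    -33.05  136.429] force rack [-0.778 -0.324 -0.794] M [ 0.005  0.312 -0.026] q [ 0.277  0.072  1.789 -0.143  0.872 -1.24 ]
```

{"op": "send_rows", "data": {
  "motion": [
    [[-0.03,0.03,0.5],[0,-0.07,0.02],-1],
    [[0,0,0.5],[0,0,0],-1],
    [[0,0,0.5],[0,0,0],-1],
    [[0,0,0],[0,0,0],-1]
  ]
}}

```text
time_s: 7.2
ee_pos: [0.5531, 0.1594, 0.1915]
eef_rot: [-3.141, 0.438, -3.129]
force: [0.5, 0.6, -1.8]
grip_width: 0.0158
grip_force: 29.9
```

Run:
```python
from plan import *
where()
c=camera("side");np.savez("side2.npz",**c);a=c["pixels"][120:220,300:400,::-1]
cv2.imwrite("pics/s3.png",cv2.resize(a,None,fx=6,fy=6,interpolation=cv2.INTER_CUBIC))
```

```text
rack mm [  0.651 -32.938  91.872] force rack [-0.281  0.57  -1.87 ] M [0.049 0.322 0.048] q [ 0.268  0.152  1.799 -0.155  0.772 -1.227]
```

View pics/s3.png

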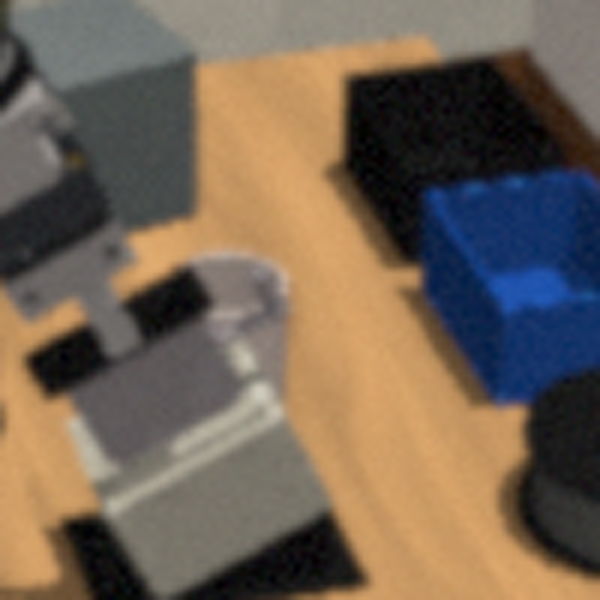

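Blade bottom edge (115,465)–(270,390) sits over slot_b, parallel to the block's edge. Feeling in.

{"op": "send_rows", "data": {
  "motion": [
    [[0.02,0.03,0.2],[0,0,0],-1],
    [[0,0,0.2],[0,0,0],-1],
    [[0,0,0.1],[0,0,0],-1],
    [[0,0,0.1],[0,0,0],-1],
    [[0,0,0.1],[0,0,0],-1],
    [[0,0,0.1],[0,0,0],-1],
    [[0,0,0.1],[0,0,0],-1]
  ]
}}

```text
time_s: 7.95
ee_pos: [0.5644, 0.161, 0.1689]
eef_rot: [3.142, 0.441, -3.129]
force: [-28.8, -0.8, 33.9]
grip_width: 0.0159
grip_force: 30.0
```

```bash
python3 -c "
from plan import *
where();delta(*tool_on_rack([0,-32,65]))"
```

```text
rack mm [  1.331 -31.502  66.525] force rack [-11.833  -0.448  42.897] M [-0.23   2.42  -0.255] q [ 0.265  0.202  1.797 -0.162  0.72  -1.22 ]
t 7.95 pos [0.564 0.161 0.169] F [-28.845  -0.841  33.877] grip 0.015929939032010523 30.028827488422394
shift in tool now (units) [ 0.045 -0.017  0.051] rotvec units [-0.004  0.036 -0.009]
shift in tool target frame [ 0.044 -0.017  0.051]
```

{"op": "send_rows", "data": {
  "motion": [
    [[0,0,-0.15],[0,0,0],-1],
    [[0.1,0,-0.1],[0,0,0],-1],
    [[0,0,0],[0,0,0],-1]
  ]
}}

```text
time_s: 8.25
ee_pos: [0.5581, 0.1607, 0.1736]
eef_rot: [-3.141, 0.44, -3.129]
force: [0.1, -0.4, -1.7]
grip_width: 0.0161
grip_force: 30.0
```

Run:
```python
from plan import *
where()
c=camera("side");a=c["pixels"][130:210,300:380,::-1]
cv2.imwrite("pics/s4.png",cv2.resize(a,None,fx=7.4,fy=7.4,interpolation=cv2.INTER_CUBIC))
```

```text
rack mm [ -2.4   -31.722  73.545] force rack [-0.622 -0.429 -1.581] M [0.038 0.308 0.02 ] q [ 0.268  0.183  1.808 -0.162  0.73  -1.218]
```

View pics/s4.png

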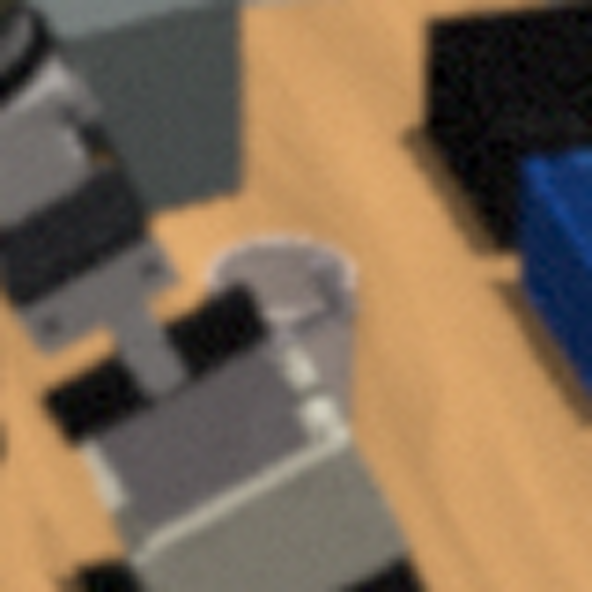

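The blade is at slot_b's mouth, parallel, roughly centred (blade bottom (140,520)–(325,430)). Retrying 3.7 mm further down-slope.

{"op": "send_rows", "data": {
  "motion": [
    [[0,0,0.1],[0,0,0],-1],
    [[0,0,0.1],[0,0,0],-1],
    [[0,0,0.1],[0,0,0],-1],
    [[0,0,0],[0,0,0],-1]
  ]
}}

```text
time_s: 8.7
ee_pos: [0.5623, 0.161, 0.1648]
eef_rot: [-3.141, 0.44, -3.129]
force: [0.8, 3.4, -2.0]
grip_width: 0.0158
grip_force: 30.0
```

```bash
python3 -c "
from plan import *
where()"
```

```text
rack mm [ -2.247 -31.529  63.76 ] force rack [-0.032  3.355 -2.175] M [0.736 0.168 0.339] q [ 0.266  0.203  1.806 -0.164  0.712 -1.217]
```

{"op": "send_rows", "data": {
  "motion": [
    [[0,0.01,0.1],[0,0,0],-1],
    [[0,0,0.1],[0,0,0],-1],
    [[0,0,0.1],[0,0,0],-1],
    [[0,0,0.1],[0,0,0],-1],
    [[0,0,0.1],[0,0,0],-1],
    [[0,0,0.1],[0,0,0],-1]
  ]
}}

```text
time_s: 9.3
ee_pos: [0.57, 0.1612, 0.1489]
eef_rot: [-3.141, 0.44, -3.129]
force: [0.4, 2.3, 0.1]
grip_width: 0.0157
grip_force: 30.0
```

```bash
python3 -c "
from plan import *
where()"
```

```text
rack mm [ -2.057 -31.421  46.055] force rack [ 0.407  2.297 -0.113] M [0.509 0.312 0.285] q [ 0.262  0.239  1.803 -0.169  0.679 -1.213]
```

{"op": "send_rows", "data": {
  "motion": [
    [[0,0,0.1],[0,0,0],-1],
    [[0,0,0.1],[0,0,0],-1],
    [[0,0,0.07],[0,0,0],-1]
  ]
}}

```text
time_s: 9.6
ee_pos: [0.5734, 0.1612, 0.1415]
eef_rot: [-3.141, 0.44, -3.129]
force: [-1.1, 2.5, 0.5]
grip_width: 0.0164
grip_force: 30.0
```

```bash
python3 -c "
from plan import *
where()"
```

```text
rack mm [ -2.098 -31.419  37.902] force rack [-0.718  2.54   0.864] M [0.57  0.321 0.309] q [ 0.26   0.256  1.801 -0.171  0.664 -1.211]
```

Past the jam depth with no force, so slot_b looks clear. Continuing.

{"op": "send_rows", "data": {
  "motion": [
    [[0,0,0.1],[0,0,0],-1],
    [[0,0,0.1],[0,0,0],-1],
    [[0,0,0.1],[0,0,0],-1],
    [[0,0,0.1],[0,0,0],-1],
    [[0,0,0.1],[0,0,0],-1],
    [[0,0,0.1],[0,0,0],-1],
    [[0,0,0.1],[0,0,0],-1],
    [[0,0,0.1],[0,0,0],-1]
  ]
}}

```text
time_s: 10.4
ee_pos: [0.5837, 0.1614, 0.1198]
eef_rot: [-3.141, 0.44, -3.129]
force: [-0.7, 4.0, 0.7]
grip_width: 0.0157
grip_force: 30.0
```

```bash
python3 -c "
from plan import *
where()"
```

```text
rack mm [ -1.932 -31.406  13.97 ] force rack [-0.24   3.964  0.934] M [0.711 0.341 0.331] q [ 0.255  0.306  1.793 -0.177  0.621 -1.206]
```

{"op": "send_rows", "data": {
  "motion": [
    [[0,0,0.07],[0,0,0],-1],
    [[0,0,0.07],[0,0,0],-1],
    [[0,0,0.07],[0,0,0],-1],
    [[0,0,0.05],[0,0,0],-1],
    [[0,0,0],[0,0,0],-1]
  ]
}}

```text
time_s: 10.9
ee_pos: [0.5868, 0.1614, 0.1133]
eef_rot: [-3.141, 0.44, -3.129]
force: [-6.7, 3.6, 5.4]
grip_width: 0.0155
grip_force: 30.0
```

```bash
python3 -c "
from plan import *
where()"
```

```text
rack mm [ -1.872 -31.401   6.752] force rack [-3.73   3.646  7.672] M [0.619 0.893 0.343] q [ 0.254  0.322  1.79  -0.179  0.609 -1.204]
```

{"op": "send_rows", "data": {
  "motion": [
    [[0,0,0.05],[0,0,0],-1],
    [[0,0,0.05],[0,0,0],-1],
    [[0,0,0],[0,0,0],-1]
  ]
}}

```text
time_s: 11.2
ee_pos: [0.5884, 0.1614, 0.1128]
eef_rot: [-3.141, 0.442, -3.129]
force: [-22.6, -0.6, 28.7]
grip_width: 0.0156
grip_force: 30.0
```

```bash
python3 -c "
from plan import *
where()"
```

```text
rack mm [ -0.623 -31.429   5.536] force rack [-8.35  -0.263 35.516] M [-0.138  1.77  -0.032] q [ 0.253  0.325  1.788 -0.181  0.606 -1.204]
```

{"op": "send_rows", "data": {
  "motion": [
    [[0,0,-0.06],[0,0,0],-1],
    [[0,0,0],[0,0,0],-0.5],
    [[0,0,0],[0,0,0],-0.45],
    [[0,0,0],[0,0,0],-0.4],
    [[0,0,-0.4],[0,0,0],-0.4],
    [[0,0,-0.8],[0,0,0],-0.4],
    [[0,0,-0.8],[0,0,0],-0.4],
    [[0,0,-0.8],[0,0,0],-0.4],
    [[0,0,-0.8],[0,0,0],-0.4],
    [[0,0,-0.6],[0,0,0],-0.4]
  ]
}}

```text
time_s: 12.2
ee_pos: [0.5331, 0.1608, 0.2281]
eef_rot: [3.142, 0.441, -3.129]
force: [0.4, 0.1, -0.7]
grip_width: 0.0279
grip_force: 0.0
```

Run:
```python
from plan import *
where()
c=camera("side");np.savez("side3.npz",**c);a=c["pixels"][130:230,290:390,::-1]
t=camera("top");np.savez("top3.npz",**t);b=t["pixels"][130:230,250:350,::-1]
f=lambda a:cv2.resize(a,(400,400),interpolation=cv2.INTER_CUBIC)
cv2.imwrite("pics/s5.png",np.hstack([f(a),f(b)]))
```

```text
rack mm [ -2.027 -31.354 133.442] force rack [ 0.069  0.081 -0.844] M [ 0.035  0.194 -0.074] q [ 0.282  0.071  1.8   -0.152  0.849 -1.225]
```

View pics/s5.png

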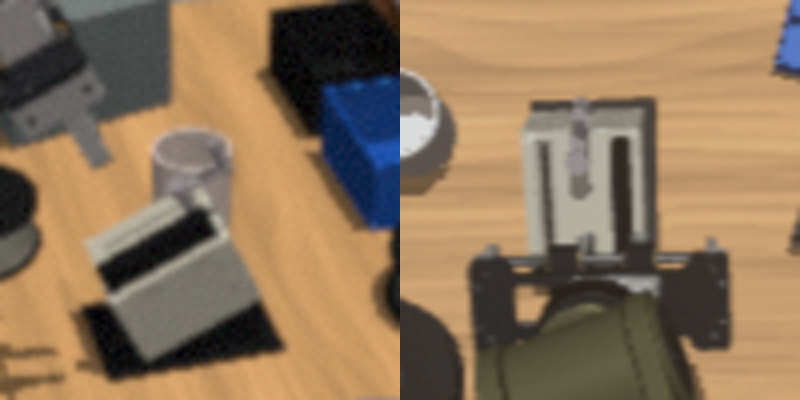

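The side view shows the handle down flat on the block over slot_b (98–215, 215–285); the top view shows the keeper still pointing rearward (580,100)–(580,195).

Run:
```python
from plan import *
for n in("top0.npz","top3.npz","side3.npz"):
    q=(cloud(load(n)).reshape(-1,3)-RO)@RK*1e3
    m=(abs(q[:,1])<20)&(q[:,0]>55)&(q[:,0]<110)&(q[:,2]>42)&(q[:,2]<80);print(n,"pin",m.sum(),q[m].mean(0),np.median(q[m],0),q[m].min(0),q[m].max(0))
    m=(abs(q[:,1])<20)&(q[:,0]>30)&(q[:,0]<76)&(q[:,2]>33)&(q[:,2]<46);print("bar",m.sum(),np.median(q[m],0))
    h=(abs(q[:,1]+32)<7)&(abs(q[:,0])<45)&(abs(q[:,2])<60);print("handle top",np.median(q[h],0))
    for xs in(-40,0,40):
        g=h&(abs(q[:,0]-xs)<12);print(xs,np.median(q[g][:,2]),end=";")
print("pin px top",proj(load("top3.npz"),RO+RK@[.088,0,.068]),"side",proj(load("side3.npz"),[RO+RK@[.088,0,.068],RO+RK@[.088,0,.04]]))
delta(*tool_on_rack([88,0,95]))
```

```text
top0.npz pin 23 [83.083 -3.052 57.602] [86.229 -3.555 64.432] [61.773 -8.715 42.153] [92.581  6.066 70.975]
bar 66 [51.471  1.093 41.031]
handle top [ -2.274 -34.13   -2.793]
-40 -4.486872361518903;0 -3.5161044097615077;40 -0.9897777434099614;top3.npz pin 22 [85.197 -3.572 58.65 ] [86.839 -3.749 62.631] [65.077 -8.626 42.27 ] [91.681  6.065 71.036]
bar 63 [52.806  0.877 41.195]
handle top [  7.573 -32.481  29.719]
-40 29.941186276546926;0 29.673266080602147;40 29.23653678571789;side3.npz pin 26 [84.486 -9.86  55.472] [ 84.898 -10.264  55.159] [ 73.903 -15.626  42.275] [90.117 -1.991 70.894]
bar 51 [48.88  -6.029 38.896]
handle top [  2.605 -36.176  27.368]
-40 27.418940982310524;0 26.66575780966525;40 26.195719015202275;pin px top [[292.851 157.579]] side [[342.876 163.471]
 [346.019 169.16 ]]
t 12.3 pos [0.534 0.161 0.229] F [-0.3   -0.6    0.037] grip 0.027893124072642078 0.0
shift in tool now (units) [-2.958  1.039  1.319] rotvec units [ 0.003  0.063 -0.008]
shift in tool target frame [-2.969  1.037  1.296]
```

{"op": "send_rows", "data": {
  "motion": [
    [[-0.6,0.2,0],[0,0.06,0.2],0.1],
    [[-0.8,0.3,0],[0,0,0.2],0.1],
    [[-0.8,0.3,0.2],[0,0,0],0.1],
    [[-0.8,0.1,0.4],[0,0,0],0.1],
    [[0,0,0.6],[0,0,0.3],0.1],
    [[0,0,0],[0,0,0],0.1]
  ]
}}

```text
time_s: 12.9
ee_pos: [0.6306, 0.1856, 0.2277]
eef_rot: [3.105, 0.426, 3.061]
force: [-1.0, 0.7, -1.0]
grip_width: 0.0517
grip_force: 0.0
```

```bash
python3 -c "
from plan import *
where();p,r=tool_on_rack([87,-4,44]);delta(p,r@R.from_euler('z',.087).as_matrix())"
```

```text
rack mm [86.503 -7.807 91.736] force rack [-1.331  0.708 -0.509] M [0.029 0.224 0.015] q [ 0.276  0.302  1.523 -0.14   0.907 -1.16 ]
t 12.9 pos [0.631 0.186 0.228] F [-1.001  0.694 -1.024] grip 0.051749818463520156 0.0
shift in tool now (units) [-0.019  0.132  1.591] rotvec units [-0.024 -0.07   0.014]
shift in tool target frame [-0.005  0.128  1.591]
```

{"op": "send_rows", "data": {
  "motion": [
    [[0,0.13,0.2],[-0.02,-0.07,0],0.1],
    [[0,0,0.5],[0,0,0],0.1],
    [[0,0,0.5],[0,0,0],0.1],
    [[0,0,0.4],[0,0,0],0.1],
    [[0,0,0],[0,0,0],-0.3],
    [[0,0,0],[0,0,0],-0.6],
    [[0,0,0],[0,0,0],-1],
    [[0,0,0],[0,0,0],-1],
    [[0,0,0],[0,0,0],-1]
  ],
  "squeeze": 25
}}

```text
time_s: 13.8
ee_pos: [0.6516, 0.1903, 0.1886]
eef_rot: [3.1, 0.44, 3.061]
force: [-0.4, 0.3, 0.0]
grip_width: 0.0152
grip_force: 0.0
```

```bash
python3 -c "
from plan import *
where();p,r=tool_on_rack([87,-4,44]);delta(p,r@R.from_euler('z',.087).as_matrix())"
```

```text
rack mm [89.016 -3.403 47.446] force rack [-0.343  0.262  0.177] M [ 0.034  0.176 -0.007] q [ 0.274  0.377  1.521 -0.149  0.821 -1.148]
t 13.8 pos [0.652 0.19  0.189] F [-0.389  0.256  0.016] grip 0.015249232334375853 0.0
shift in tool now (units) [ 0.066 -0.026  0.114] rotvec units [0.013 0.045 0.018]
shift in tool target frame [ 0.065 -0.026  0.115]
```

{"op": "send_rows", "data": {
  "motion": [
    [[0.06,0,0.08],[0,0,0],-1],
    [[0,0,0],[0,0,0],-1],
    [[0,0,0],[0,0,0],-1]
  ],
  "squeeze": 25
}}

```text
time_s: 14.1
ee_pos: [0.6518, 0.1906, 0.1877]
eef_rot: [3.099, 0.444, 3.061]
force: [-4.1, -2.1, 13.6]
grip_width: 0.011
grip_force: 25.0
```

```bash
python3 -c "
from plan import *
where()"
```

```text
rack mm [88.843 -3.098 46.497] force rack [ 1.985 -2.054 14.032] M [-0.159 -0.04  -0.101] q [ 0.274  0.377  1.524 -0.151  0.814 -1.146]
```

{"op": "send_rows", "data": {
  "motion": [
    [[0,0,-0.05],[0,0,0],-1],
    [[0.01,-0.18,0],[0,0,1],-1],
    [[0.01,-0.18,0],[0,0,1],-1],
    [[0.01,-0.18,0],[0,0,1],-1],
    [[0.01,-0.18,0],[0,0,1],-1]
  ]
}}

```text
time_s: 14.6
ee_pos: [0.6452, 0.1694, 0.1848]
eef_rot: [2.89, 0.37, 2.538]
force: [1.2, -3.3, 5.1]
grip_width: 0.0117
grip_force: 25.0
```

```bash
python3 -c "
from plan import *
where()
th=.087+.48;p,r=tool_on_rack([42+46*np.cos(th),-46*np.sin(th),45]);delta(p,r@R.from_euler('z',th).as_matrix())"
```

```text
rack mm [ 81.407 -24.198  46.809] force rack [ 3.191 -3.309  4.094] M [-0.644 -0.385 -0.153] q [ 0.241  0.353  1.564 -0.135  0.796 -0.7  ]
t 14.6 pos [0.645 0.169 0.185] F [ 1.206 -3.293  5.059] grip 0.011693035887045464 25.002314150333405
shift in tool now (units) [ 0.008 -0.025  0.06 ] rotvec units [ 0.04   0.051 -0.023]
shift in tool target frame [ 0.008 -0.025  0.06 ]
```

Tracks the arc well with low force. Continuing.

{"op": "send_rows", "data": {
  "motion": [
    [[0.01,-0.19,0],[0,0,1],-1],
    [[0.01,-0.18,0],[0,0,1],-1],
    [[0.01,-0.18,0],[0,0,1],-1],
    [[0.01,-0.18,0],[0,0,1],-1],
    [[0.01,-0.18,0],[0,0,1],-1]
  ]
}}

```text
time_s: 15.1
ee_pos: [0.6267, 0.1512, 0.176]
eef_rot: [2.729, 0.168, 1.95]
force: [-0.6, -5.9, 7.3]
grip_width: 0.0112
grip_force: 25.0
```

```bash
python3 -c "
from plan import *
where()
th=1.167;p,r=tool_on_rack([42+46*np.cos(th),-46*np.sin(th),46]);delta(p,r@R.from_euler('z',th).as_matrix())
th=1.58;p,r=tool_on_rack([42+46*np.cos(th),-46*np.sin(th),46]);delta(p,r@R.from_euler('z',th).as_matrix())"
```

```text
rack mm [ 60.721 -42.204  46.759] force rack [ 2.484 -5.92   6.921] M [-1.147 -0.114 -0.404] q [ 0.216  0.313  1.639 -0.126  0.759 -0.126]
t 15.1 pos [0.627 0.151 0.176] F [-0.593 -5.928  7.323] grip 0.011218533426450128 25.01365453004837
shift in tool now (units) [ 0.006 -0.021  0.025] rotvec units [ 0.054  0.023 -0.023]
shift in tool target frame [ 0.006 -0.021  0.025]
t 15.1 pos [0.627 0.151 0.176] F [-0.593 -5.928  7.323] grip 0.011218533426450128 25.01365453004837
shift in tool now (units) [ 0.133 -0.637  0.021] rotvec units [0.058 0.012 3.419]
shift in tool target frame [-0.132 -0.637  0.025]
```

{"op": "send_rows", "data": {
  "motion": [
    [[0.01,-0.19,0],[0,0,1],-1],
    [[0.01,-0.18,0],[0,0,1],-1],
    [[0.01,-0.18,0],[0,0,1],-1],
    [[0,-0.11,0],[0,0,0.6],-1],
    [[0,0,0],[0,0,0],-1]
  ]
}}

```text
time_s: 15.6
ee_pos: [0.6087, 0.1463, 0.1675]
eef_rot: [2.7, -0.011, 1.558]
force: [-8.7, -14.3, 10.0]
grip_width: 0.0114
grip_force: 25.0
```

```bash
python3 -c "
from plan import *
where()
th=1.59;p,r=tool_on_rack([42+46*np.cos(th),-46*np.sin(th),46]);delta(p,r@R.from_euler('z',th).as_matrix())"
```

```text
rack mm [ 40.682 -46.86   46.649] force rack [ -3.864 -14.225  12.785] M [-2.437  0.91  -1.007] q [ 0.215  0.284  1.698 -0.131  0.731  0.309]
t 15.6 pos [0.609 0.146 0.167] F [ -8.711 -14.345   9.954] grip 0.01138121040176228 25.02233237028122
shift in tool now (units) [0.029 0.014 0.022] rotvec units [ 0.043  0.011 -0.079]
shift in tool target frame [0.029 0.014 0.022]
```

{"op": "send_rows", "data": {
  "motion": [
    [[0,0,0],[0,0,0],-0.5],
    [[0,0,0],[0,0,0],-0.3],
    [[0,0,0],[0,0,0],-0.3],
    [[0,0,-0.3],[0,0,0],-0.3],
    [[0,0,-0.6],[0,0,0],-0.3],
    [[0,0,-0.8],[0,0,0],-0.3],
    [[0,0,-0.8],[0,0,0],-0.3],
    [[0,0,-0.8],[0,0,0],-0.3],
    [[0,0,-0.8],[0,0,0],-0.3],
    [[0,0,-0.8],[0,0,0],-0.3],
    [[0,0,-0.8],[0,0,0],-0.3],
    [[0,0,0],[0,0,0],-0.3]
  ]
}}

```text
time_s: 16.8
ee_pos: [0.5357, 0.1471, 0.325]
eef_rot: [2.695, -0.013, 1.562]
force: [0.1, -0.0, -0.3]
grip_width: 0.0331
grip_force: 0.0
```

Run:
```python
from plan import *
where()
c=camera("side");np.savez("side4.npz",**c);a=c["pixels"][130:230,290:390,::-1]
t=camera("top");np.savez("top4.npz",**t);b=t["pixels"][130:230,250:350,::-1]
f=lambda a:cv2.resize(a,(400,400),interpolation=cv2.INTER_CUBIC)
cv2.imwrite("pics/s6.png",np.hstack([f(a),f(b)]))
for n in("top4.npz","side4.npz"):
    q=(cloud(load(n)).reshape(-1,3)-RO)@RK*1e3
    m=(q[:,1]<-25)&(q[:,1]>-70)&(abs(q[:,0]-42)<25)&(q[:,2]>46)&(q[:,2]<80);print(n,"pin",m.sum(),np.median(q[m],0) if m.any() else 0)
    h=(abs(q[:,1]+32)<7)&(q[:,0]<25)&(q[:,0]>-45)&(abs(q[:,2])<60);print("handle top",np.median(q[h],0))
```

```text
rack mm [ 41.161 -45.022 220.26 ] force rack [-0.019 -0.039 -0.275] M [-0.09   0.243  0.029] q [ 0.25  -0.003  1.653 -0.114  1.058  0.296]
top4.npz pin 0 0
handle top [nan nan nan]
side4.npz pin 23 [ 40.514 -51.283  60.265]
handle top [ -7.715 -35.504  27.101]
  return _methods._mean(a, axis=axis, dtype=dtype,
  ret = um.true_divide(
```

View pics/s6.png

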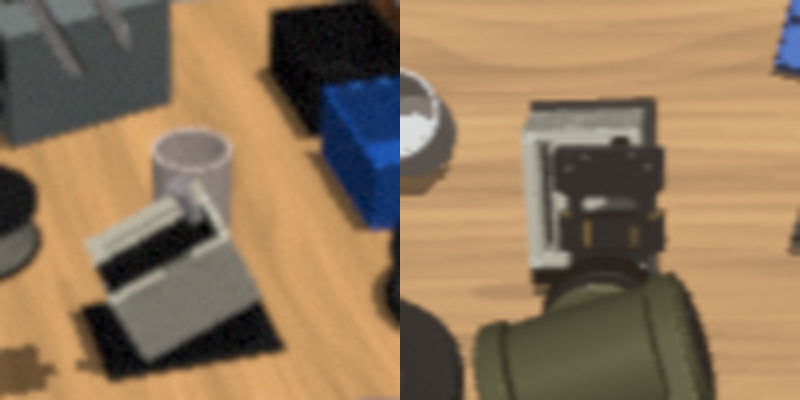

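The keeper bar and pin now lie across the upper end of the seated handle (left panel, about (200,215)). The pin is at rack (40, −46) mm, so the keeper sits near −1.6 rad, and the gripper is clear.

```bash
python3 -c "
from station import *
print(hand_in())"
```

```text
the job is handed in; nothing more can be done
None
```

The scraper is fully home in slot_b, which turned out to be the clear one, with the keeper swung across the handle at about −1.6 rad; I let go, backed the gripper clear and handed the job in at about 17 s.

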